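# Fit the snap ring of a pipe-stand roller and hold it spread

### The arm

A 6-joint arm with a two-finger parallel gripper is mounted at the origin on the work surface. World frame = base frame: x ahead of the robot, y to its left, z up, the work surface at z = 0. Lengths are in m, angles in degrees, forces in N, time in s.
With the tool pointing down it reaches from about 0.3 to 0.75 m from the base axis. Payload 8.5 kg.
Tool frame: the origin (TCP) lies at the very end of the fingers, on their centre line; the grasp point (between the pads) lies env.pinch_z behind it (env.pinch_z is the distance from the TCP to the grasp point, in m); z points along the fingers, y is the line along which they close (so a half turn about z gives the same grasp; the last joint's range is limited). The gripper opens to 85 mm and grips with 20 to 120 N. Pads are 22 mm wide; open, the fingers measure 114 mm over their backs; the gripper's body (76 mm by 85 mm) begins 54 mm behind the grasp point. The pads swing forward as they close: fully open they stand 13 mm farther back than shut.
Start: joints at [-85.159, 21.807, 74.336, -0, 83.858, -12.336], TCP at [0.162, -0.525, 0.231] pointing down, gripper open.
Joint ranges: [-178.18, 178.18], [-50.72, 133.34], [12.68, 142.11], [-81.47, 261.47], [9.98, 163.14], [-165.26, 165.26]. Speed limits (degrees/s): [136.94, 136.94, 180, 180, 180, 180].

### API

Orientations are given as a 3x3 rotation matrix whose columns are the frame's x, y, z axes.
In Python, from rig import telemetry, get_image, env gives the robot as it stands. The module is installed in compiled form; this text tells all that it offers.
- The arm moves only by the tool apply_moves, never from a script. Its argument "series" is a list of rows, each a list of 7 numbers: the shift along the tool's x, y, z in mm, then the turn, a rotation vector about the tool's x, y, z in degrees, then the opening, from 0 (shut) to 1 (fully open). A call has 1 to 12 rows; each row shifts and turns the commanded pose from where the row before left it, along the tool's axes as they then stand; what a row does not reach is not made up. A row lasts 1/8 s, in which the tool goes at most 62.5 mm and 10.7 degrees, less where a joint would pass 70% of its speed; a pose out of reach is approached as far as the arm can. A call with a gripper value outside its range is refused whole. The fingers move at their own pace and stop on an object; "grip_force" is the grip in N (left out, the last holds). Time passes only in rows, so rows that do not move let the fingers close. It gives the time, the measured TCP pose, the force, the opening and the grip force at its end, in the units of the state.
- telemetry.observe(): the state, without advancing time (a new reading comes with each control period).
- get_image(name): name is "side" or "top" or "wrist"; returns a dict with "frame" (480x640x3 uint8, red, green, blue), "z_map" (480x640 float32, m along the optical axis (not along the pixel's ray), 0 where there is no reading), "vertical_fov" (degrees; the focal length in pixels is half the picture's height over the tangent of half this angle, whatever the lens; pixels are square), "cx", "cy" (the principal point, pixels), "dist" ([k1, k2, p1, p2, k3] as OpenCV has them; the pictures are not rectified), "eye" and "attitude" of the camera in the world; the wrist camera has in their place "mount" (4x4, takes a point from camera to tool coordinates, whose origin is the TCP and whose axes are the flange's). Camera axes: x right, y up, looking along -z (the intrinsics and any distortion apply to the point x, -y, -z); pixel columns grow to the right and rows downward; lengths in m; the calibration is good to about 2 mm. A picture is of the moment at which its call begins: read the wrist's pose just before it.
- env.close_job(): hands the job in; it is judged then, once.
The state is a dict: "time_s": time; "q": joint angles; "qvel": joint speeds; "joint_efforts": joint torques, N m; "position": TCP position; "tool_rot": TCP orientation; "ft_force": force on the tool from outside, world axes, zero at the start; "wrist_torque": the same for the moment, N m; "grip_width": finger opening in m; "gripper_force": force on a finger pad.
Only numpy, scipy, OpenCV 4.12 (cv2) and the standard library are available. Lean on these libraries where they do the work, as an engineer would, in place of code of your own. Each camera call takes 0.05 s, during which the arm holds its last target. There are 200 camera calls.

### The job

The axle stub with its roller is loaded in the red fixture: first swing the yellow clamp fully home over the flange by its black knob, while the pliers still stand in their stand. Then take the snap-ring pliers by the red handles, squeeze them fully to spread the orange ring, bring it over the axle end and slide it down to the groove just above the roller, keeping it spread all the way. Finish still holding the pliers squeezed, with the spread ring level around the groove; leave the other things on the table alone.

Things in the scene. Friction and masses are not known exactly. Their poses are not given: they have to be found in the camera images.
- fixture: Red fixture fixed to the table, base 150 x 100 x 20 mm; origin at table level on the axis of the upright axle stub; clamp on its -x side. Heights: steel flange dia 84, z 20 to 32 mm; blue roller dia 64, z 32 to 55; brass-coloured groove dia 32, z 55 to 64; steel shaft dia 36, z 64 to 78, tapering to dia 28 at its top, z 83.
- groove (a point): Centre of the groove on the axle axis, 59.5 mm above the table; the groove is 9 mm tall and its lower side is the flat top of the blue roller (dia 64), which stops a ring pushed down too far: a ring lying on it has its mid-thickness 2.5 mm below this point.
- shaft_top (a point): Centre of the top end of the axle stub, 83 mm above the table.
- clamp (a joint): Swing clamp, rad: yellow horizontal bar that turns about an upright pivot, starts open (0 to 0.4) and is home against its stop at 1.3, when its short end lies over the flange and its knob end points away from the axle. Grows anticlockwise seen from above. Stays where it is left; takes about 2 to 3 N at the knob.
- clamp_pivot (a point): On the clamp's pivot axis, fixed to the fixture 62 mm to its -x.
- clamp_knob (a point): Centre of the clamp's black upright round knob, dia 16 mm, 36 mm tall, 76 mm above the table (knob from 58 to 94 mm), 55 mm from the pivot axis; pinch it from above, it may turn in the fingers.
- pliers: Snap-ring pliers, 170 mm tall, about 0.36 kg, upright, tips down, in the grey stand. Origin between the tips at the ring's underside, z up, y across the handles, ring to the +x side; nothing reaches below the ring. Cross bar 76 x 16 x 16 mm along y, at z 72 to 88, rests in the stand's notches: lift straight up 25 mm or more to clear.
- pliers_grip (a point): Midpoint between the red handles, 135 mm above the pliers' origin: grip here, closing along the pliers' y. Handles are 14 mm thick in x, z 94 to 170; over their outsides here 52 mm apart at rest, 34 mm (upright, parallel) when fully squeezed.
- ring_center (a point): Centre of the spread orange ring's hole, at mid-thickness: 24.8 mm to +x and 2 mm above the pliers' origin, fixed to the pliers. Ring 4 mm thick, pinned on the tips (cannot come off); inner dia 33 mm at rest (too small for the shaft), about 40 inner and 51 outer when fully spread.
- handle_left (a joint): Squeeze of the pliers, rad: 0 at rest, 0.17 at the stop (both handles move together), which spreads the ring fully. The spring back at the grip point is about 6 N at rest rising to 15 N per handle at the stop; let go, it springs back.
- stand: Grey plier stand fixed to the table, base 90 x 110 mm, two posts 102 mm tall at 28 to 48 mm either side (y) with notches for the pliers' cross bar; origin at table level under the pliers.
- bearing: Bystander: loose steel bearing ring, dia 52, 15 mm tall, leave alone.
- wrench: Bystander: loose wrench 170 mm long, leave alone.
- grease_can: Bystander: loose can, dia 66, 100 mm tall, leave alone.
- nipple: Bystander: loose dark pipe piece standing, dia 42, 80 mm tall, leave alone.
- screwdriver: Bystander: loose screwdriver, leave alone.
- coupling: Bystander: loose copper pipe coupling standing, dia 54, 45 mm tall, leave alone.

How it is judged:
By the outcome, as a careful person would: the job done as asked, in the order asked, and still so for the second after the job is handed in, while the arm keeps its last pose, push and grip.
It also fails if it takes over 56 s, if anything falls off the work surface, if the arm or the gripper's body presses on something with over 40 N, if the wrist force passes 120 N, or if a joint passes its speed limit or range.

## Working session

There is one attempt and no reset: what is moved stays moved. The work goes in short steps, Python scripts to look and compute and a tool call to move; the robot and the scene stay as the last step left them, time stands still between calls to the robot, and variables do not carry over. Pictures are saved under pics/ and viewed, at most 10 in all, crops included, and the job is handed in when it is done.

Besides the shell and the picture viewer there is one more tool, called after "Call:" as a command line: name --pt "numbers of a row" for each row, then --argument value for the rest. apply_moves: Moves the arm, as the interface text tells. Its arguments: {"type":"object","properties":{"series":{"type":"array"},"grip_force":{"type":"number"}},"required":["series"]}

```bash
mkdir -p pics; cat > h.py <<'E'
import numpy as np, cv2
from rig import telemetry, get_image, env
def K(im):
    f=240/np.tan(np.radians(im["vertical_fov"])/2)
    return np.array([[f,0,im["cx"]],[0,f,im["cy"]],[0,0,1]])
def pose(im,st=None):
    if "mount" in im:
        T=np.eye(4);T[:3,:3]=st["tool_rot"];T[:3,3]=st["position"]
        M=T@np.array(im["mount"]);return M[:3,:3],M[:3,3]
    return np.array(im["attitude"]).reshape(3,3),np.array(im["eye"])
def rays(im,uv,st=None):
    p=cv2.undistortPoints(np.array(uv,float).reshape(-1,1,2),K(im),np.array(im["dist"],float)).reshape(-1,2)
    R,e=pose(im,st)
    return e,np.c_[p[:,0],-p[:,1],-np.ones(len(p))]@R.T
def plane(im,uv,z,st=None):
    e,d=rays(im,uv,st); return e+d*((z-e[2])/d[:,2])[:,None]
def cloud(im,uv,st=None):
    e,d=rays(im,uv,st); uv=np.array(uv).astype(int).reshape(-1,2)
    return e+d*im["z_map"][uv[:,1],uv[:,0]][:,None]
def save(im,n): cv2.imwrite("pics/"+n,im["frame"][:,:,::-1])
E
python3 - <<'E'
from h import *
s=telemetry.observe();print({k:np.round(v,3).tolist() for k,v in s.items()},env.pinch_z)
import pickle
d={}
for n in("top","side","wrist"):
    im=get_image(n);save(im,n+"0.png");d[n]=im;print(n,im["vertical_fov"],im["dist"],im.get("eye"),(im["z_map"]>0).mean())
pickle.dump((s,d),open("d0.pkl","wb"))
E
```

```text
{'time_s': 0.0, 'q': [-85.159, 21.841, 74.385, -0.002, 83.857, -12.336], 'qvel': [-0.047, -0.092, -0.03, -0.055, -0.022, 0.009], 'joint_efforts': [0.001, -44.846, -23.128, -0.0, 0.005, -0.0], 'position': [0.162, -0.525, 0.231], 'tool_rot': [[0.955, 0.295, -0.0], [0.295, -0.955, 0.001], [0.0, -0.001, -1.0]], 'ft_force': [0.448, 0.066, 0.354], 'wrist_torque': [-0.01, -0.008, -0.003], 'gripper_force': 0.0, 'grip_width': 0.085} 0.0187
top 47.84649765995357 [-0.02857592  0.          0.          0.          0.        ] [0.49149458 0.0075336  1.36966034] 0.9959016927083333
side 53.071386349813295 [-0.03516642  0.          0.          0.          0.        ] [0.1554103  1.08951327 0.77141054] 0.9958854166666666
wrist 65.51297632649188 [-0.0578215  0.         0.         0.         0.       ] None 0.9961979166666667
```

View pics/top0.png

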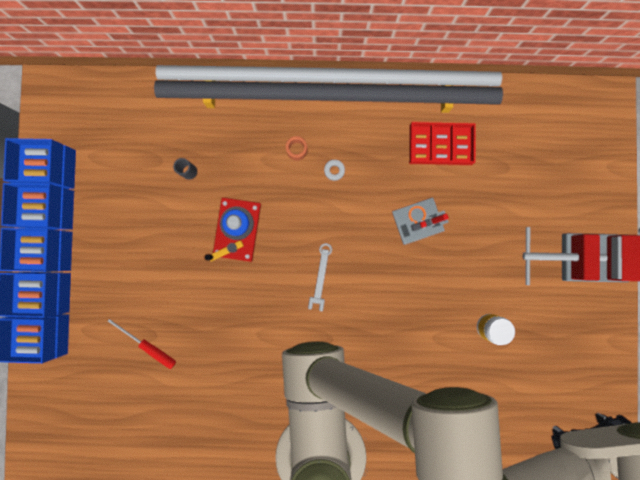

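View pics/side0.png

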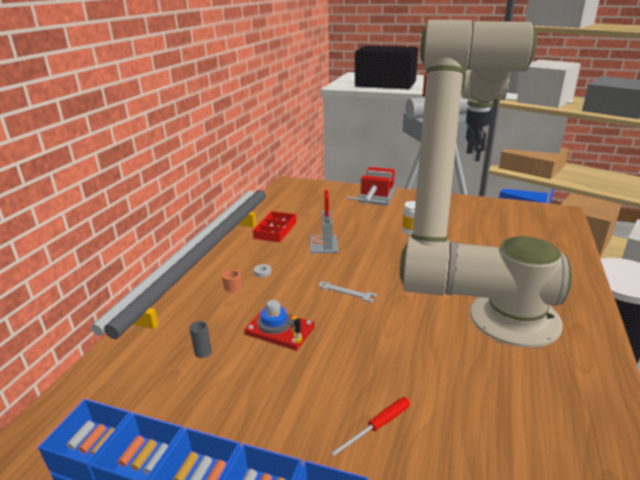

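Top view: fixture about (236,228), knob (209,257), stand and pliers (420,221). Side view agrees: pliers are upright in the stand, and the knob is to the robot's side of the fixture.

```bash
python3 - <<'E'
from h import *
import pickle
s,d=pickle.load(open("d0.pkl","rb"));im=d["top"]
hsv=cv2.cvtColor(im["frame"],cv2.COLOR_RGB2HSV)
def m(lo,hi,box):
    k=cv2.inRange(hsv,lo,hi);r=np.zeros_like(k);a,b,c,e=box;r[b:e,a:c]=k[b:e,a:c];v,u=np.nonzero(r);return np.c_[u,v]
for n,lo,hi,box in [("blue",(100,120,60),(125,255,255),(205,190,270,270)),("yellow",(18,120,100),(32,255,255),(200,190,270,270)),("knob",(0,0,0),(180,255,50),(200,245,225,265)),("redfix",(0,180,80),(6,255,255),(205,190,270,270)),("handles",(0,180,60),(6,255,255),(385,190,460,250)),("orange",(7,120,100),(14,200,255),(400,195,432,228)),("grey",(80,10,60),(130,90,220),(385,190,455,250))]:
    uv=m(lo,hi,box)
    if len(uv)==0: print(n,0);continue
    P=cloud(im,uv)
    print(n,len(uv),uv.min(0),uv.max(0),P.mean(0).round(4),np.percentile(P[:,2],[5,50,95]).round(3),"rect",cv2.minAreaRect(P[:,:2].astype(np.float32)))
s=d["wrist"];print(np.round(s["mount"],3))
E
```

```text
blue 400 [222 209] [248 235] [0.5792 0.217  0.0605] [0.035 0.055 0.061] rect ((0.5557462573051453, 0.1256311535835266), (0.2611633241176605, 0.06399169564247131), 75.21903991699219)
yellow 147 [210 241] [242 260] [0.5094 0.2472 0.0426] [0.037 0.042 0.058] rect ((0.511568546295166, 0.24497047066688538), (0.014732667244970798, 0.08797690272331238), 27.237159729003906)
knob 26 [205 255] [211 259] [0.4948 0.2649 0.1422] [0.089 0.094 0.099] rect ((0.4953591525554657, 0.14498353004455566), (0.009551329538226128, 0.27484259009361267), 0.37982091307640076)
redfix 1079 [213 198] [260 261] [0.5615 0.2168 0.0261] [0.012 0.021 0.025] rect ((0.554327666759491, 0.1388622671365738), (0.277187317609787, 0.14960575103759766), 82.26097106933594)
handles 92 [421 214] [448 226] [ 0.5878 -0.2457  0.1698] [0.131 0.182 0.19 ] rect ((0.5854015350341797, -0.23781228065490723), (0.010058180429041386, 0.062462929636240005), 19.517805099487305)
orange 331 [400 195] [431 223] [ 0.6425 -0.2211  0.0069] [-0.004  0.002  0.026] rect ((0.6236417889595032, -0.22921967506408691), (0.07933858782052994, 0.08058123290538788), 1.1885027885437012)
grey 1043 [394 199] [446 242] [ 0.5919 -0.2276  0.0311] [0.006 0.012 0.105] rect ((0.5601600408554077, -0.13571861386299133), (0.08440564572811127, 0.31640562415122986), 20.40119171142578)
[[-0.001  0.961  0.276  0.071]
 [ 1.     0.001 -0.001 -0.   ]
 [-0.001  0.276 -0.961 -0.143]
 [ 0.     0.     0.     1.   ]]
```

Call:
apply_moves --pt "48.5 -19 -10 0 0 0 1" --pt "48.5 -19 -10 0 0 0 1" --pt "48.5 -19 -10 0 0 0 1" --pt "48.5 -19 -10 0 0 0 1" --pt "48.5 -19 -10 0 0 0 1" --pt "48.5 -19 -10 0 0 0 1" --pt "48.5 -19 -10 0 0 0 1" --pt "48.5 -19 -10 0 0 0 1" --pt "48.5 -19 -10 0 0 0 1" --pt "48.5 -19 -10 0 0 0 1" --pt "0 0 0 0 0 0 1" --pt "0 0 0 0 0 0 1"

```text
time_s: 1.65
position: [0.5694, -0.2008, 0.3308]
tool_rot: [[0.955, 0.295, -0.001], [0.295, -0.955, 0.0], [-0.001, -0.001, -1.0]]
ft_force: [-0.9, 0.0, 0.5]
grip_width: 0.0856
gripper_force: 0.0
```

```bash
python3 - <<'E'
from h import *
import pickle
s=telemetry.observe();im=get_image("wrist");save(im,"w1.png");pickle.dump((s,im),open("d1.pkl","wb"))
print(s["time_s"],s["position"],np.round(s["tool_rot"],3),np.round(s["q"],1))
E
```

```text
1.65 [ 0.56939446 -0.20081709  0.33078908] [[ 0.955  0.295 -0.001]
 [ 0.295 -0.955  0.   ]
 [-0.001 -0.001 -1.   ]] [-30.6  25.1  52.9  -0.  102.   42.2]
```

View pics/w1.png

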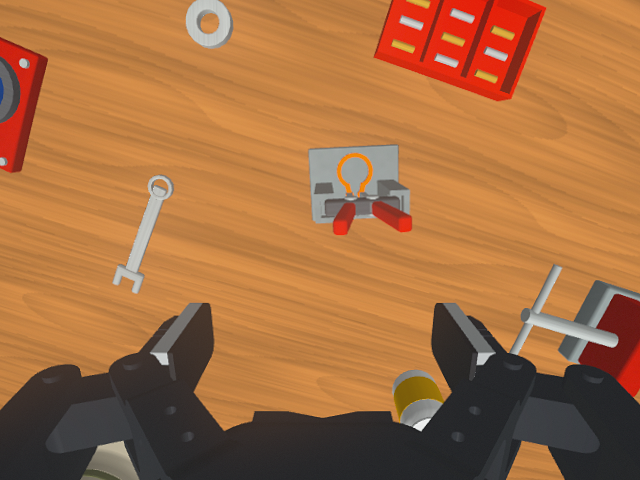

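Wrist view: orange ring at (355,172), red handle tops at about (343,228) and (408,224), stand posts at (322,188) and (390,187).

```bash
cat >> h.py <<'E'
def mask(im,lo,hi,box=None):
    k=cv2.inRange(cv2.cvtColor(im["frame"],cv2.COLOR_RGB2HSV),lo,hi)&((im["z_map"]>0).astype(np.uint8)*255)
    if box:
        r=np.zeros_like(k);a,b,c,e=box;r[b:e,a:c]=k[b:e,a:c];k=r
    v,u=np.nonzero(k);return np.c_[u,v]
def fitcircle(P):
    A=np.c_[2*P[:,:2],np.ones(len(P))];x=np.linalg.lstsq(A,(P[:,:2]**2).sum(1),rcond=None)[0]
    return x[:2],np.sqrt(x[2]+x[:2]@x[:2])
E
python3 - <<'E'
from h import *
import pickle
s,im=pickle.load(open("d1.pkl","rb"))
uv=mask(im,(0,180,60),(5,255,255),(325,195,420,240));P=cloud(im,uv,s)
zt=np.percentile(P[:,2],98);print("ztop",zt)
q=P[P[:,2]>zt-.004]; left=q[:,1]>q[:,1].mean()
a,b=[np.array(cv2.minAreaRect(q[k][:,:2].astype(np.float32))[0]) for k in(left,~left)]
print("tops",a,b,np.linalg.norm(a-b),"mid",(a+b)/2,"yaw of pliers x",np.degrees(np.arctan2(*( (a-b)[::-1])))-90,left.sum(),(~left).sum())
# mid of handle pts at all heights
for z0 in (.13,.15,.17):
    r=P[abs(P[:,2]-z0)<.01]; print(z0,len(r),r.mean(0) if len(r) else 0)
uv=mask(im,(8,150,150),(18,255,255),(330,145,380,202));P=cloud(im,uv,s)
ok=P[:,2]<.06;uv=uv[ok];P=P[ok];print("ring",len(P),P.mean(0),np.percentile(P[:,2],[5,50,95]))
z=np.median(P[:,2]);Q=plane(im,uv,z,s);print(cv2.minEnclosingCircle(Q[:,:2].astype(np.float32)),fitcircle(Q[uv[:,1]<182]))
uv=mask(im,(80,0,90),(130,60,230),(305,140,412,228));P=cloud(im,uv,s)
q=P[P[:,2]<.03];print("base",len(q),cv2.minAreaRect(q[:,:2].astype(np.float32)),np.median(q[:,2]))
q=P[(P[:,2]>.097)];print("posts",len(q),cv2.minAreaRect(q[:,:2].astype(np.float32)),np.percentile(q[:,2],[5,50,95]))
E
```

```text
ztop 0.18842775362413366
tops [ 0.57528299 -0.21453719] [ 0.59250045 -0.26162493] 0.05013677751153493 mid [ 0.58389172 -0.23808106] yaw of pliers x 20.084750047328697 223 234
0.13 143 [ 0.58777403 -0.2406754   0.13089858]
0.15 205 [ 0.58759401 -0.24013488  0.15007822]
0.17 234 [ 0.58877199 -0.24174662  0.17054179]
ring 452 [ 0.61074559 -0.22735684  0.02014524] [0.00096048 0.02242236 0.0240176 ]
((0.6066606044769287, -0.2180631458759308), 0.035153668373823166) (array([ 0.61526116, -0.22433205]), np.float64(0.01970152969017361))
base 677 ((0.5946218371391296, -0.23407649993896484), (0.08834005147218704, 0.10769735276699066), 20.228519439697266) 0.010483290803367906
posts 73 ((0.5835058689117432, -0.23811042308807373), (0.025902269408106804, 0.09497501701116562), 22.412702560424805) [0.10101697 0.10258841 0.10371003]
```

Call:
apply_moves --pt "20 -60 0 0 0 0 1" --pt "20 -60 0 0 0 0 1" --pt "5 -60 0 0 0 0 1" --pt "0 -60 0 0 0 0 1" --pt "0 -60 0 0 0 0 1" --pt "0 -60 0 0 0 0 1" --pt "0 -20 0 0 0 0 1" --pt "0 0 0 0 0 0 1"

```text
time_s: 2.7
position: [0.4998, 0.1742, 0.3315]
tool_rot: [[0.955, 0.296, 0.0], [0.296, -0.955, -0.0], [0.0, 0.0, -1.0]]
ft_force: [0.2, 0.0, 0.8]
grip_width: 0.0852
gripper_force: 0.0
```

```bash
python3 - <<'E'
from h import *
import pickle
s=telemetry.observe();im=get_image("wrist");save(im,"w2.png");pickle.dump((s,im),open("d2.pkl","wb"))
print(s["time_s"],s["position"],np.round(s["tool_rot"],3),np.round(s["q"],1))
E
```

```text
2.7 [0.49978361 0.17423046 0.3314771 ] [[ 0.955  0.296  0.   ]
 [ 0.296 -0.955 -0.   ]
 [ 0.     0.    -1.   ]] [ 6.4 16.7 65.6 -0.  97.6 79.2]
```

View pics/w2.png

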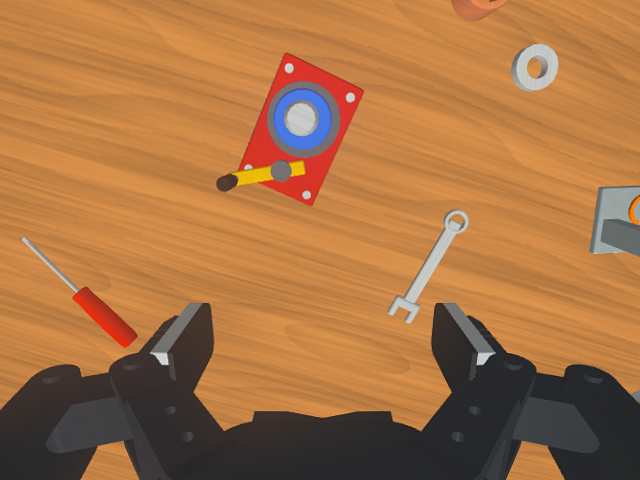

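Fixture from the wrist: shaft top (301,118), clamp pivot (281,171), knob (228,183), which lies left of the pivot.

```bash
python3 - <<'E'
from h import *
import pickle
s,im=pickle.load(open("d2.pkl","rb"))
def rep(n,lo,hi,box,zr):
    uv=mask(im,lo,hi,box);P=cloud(im,uv,s);k=(P[:,2]>zr[0])&(P[:,2]<zr[1]);P=P[k]
    if len(P)<5: print(n,len(P));return
    z=np.median(P[:,2]);r=cv2.minAreaRect(P[:,:2].astype(np.float32));(c,rad)=cv2.minEnclosingCircle(P[:,:2].astype(np.float32))
    print(n,len(P),z.round(4),"rect",np.round(r[0],4),np.round(r[1],4),round(r[2],1),"circ",np.round(c,4),round(rad,4),"mean",P.mean(0).round(4))
rep("shafttop",(0,0,60),(180,60,255),(280,95,325,140),(.080,.09))
rep("blue",(100,120,60),(125,255,255),(260,75,345,165),(.05,.06))
rep("flange",(0,0,40),(180,60,200),(260,75,345,165),(.026,.036))
rep("base",(0,150,60),(8,255,255),(230,45,370,210),(.012,.028))
rep("bar",(18,120,80),(35,255,255),(205,150,315,200),(.02,.08))
rep("knob",(0,0,0),(180,150,110),(205,165,245,200),(.089,.1))
rep("pivot",(0,0,40),(180,60,200),(265,155,297,185),(.03,.09))
E
```

```text
shafttop 885 0.0833 rect [0.5785 0.221 ] [0.0334 0.0331] 63.3 circ [0.5783 0.2208] 0.0174 mean [0.5786 0.2207 0.0831]
blue 1762 0.0555 rect [0.5782 0.2209] [0.0626 0.0625] 72.8 circ [0.5782 0.221 ] 0.032 mean [0.5783 0.22   0.0555]
flange 1424 0.0327 rect [0.5785 0.2213] [0.0819 0.082 ] 43.4 circ [0.5784 0.2213] 0.0415 mean [0.5791 0.2193 0.0327]
base 5278 0.0205 rect [0.5639 0.2229] [0.1002 0.1493] 82.4 circ [0.5639 0.222 ] 0.0878 mean [0.5652 0.2218 0.0205]
bar 696 0.0424 rect [0.5085 0.2434] [0.0175 0.0879] 26.3 circ [0.5106 0.2445] 0.0445 mean [0.509  0.2454 0.0421]
knob 174 0.0941 rect [0.4929 0.2774] [0.0143 0.0137] 76.7 circ [0.4927 0.2777] 0.0075 mean [0.4933 0.2772 0.0939]
pivot 327 0.0465 rect [0.5201 0.2248] [0.0223 0.0324] 35.2 circ [0.5223 0.2252] 0.0177 mean [0.5176 0.2289 0.0464]
```

Call:
apply_moves --pt "12 -50.4 50 0 0 0 1" --pt "12 -50.3 50 0 0 0 1" --pt "0 0 50 0 0 0 1" --pt "0 0 50 0 0 0 1" --pt "0 0 40 0 0 0 1" --pt "0 0 25 0 0 0 1" --pt "0 0 0 0 0 0 1" --pt "0 0 0 0 0 0 0.1" --pt "0 0 0 0 0 0 0.1" --pt "0 0 0 0 0 0 0.1" --pt "0 0 0 0 0 0 0.1" --pt "0 0 0 0 0 0 0.1" --grip_force 40

```text
time_s: 4.25
position: [0.4895, 0.2757, 0.083]
tool_rot: [[0.955, 0.296, -0.004], [0.296, -0.955, 0.023], [0.003, -0.023, -1.0]]
ft_force: [-29.1, 62.9, 25.0]
grip_width: 0.014
gripper_force: 39.6
```

```bash
python3 - <<'E'
import numpy as np
from rig import telemetry
s=telemetry.observe();R=np.array(s["tool_rot"]);print(s["time_s"],np.round(s["position"],4),s["grip_width"],s["gripper_force"],s["ft_force"])
piv=np.array([.5168,.2292]);k=np.array(s["position"][:2]);
a0=np.arctan2(*(k-piv)[::-1]);print(np.degrees(a0),np.linalg.norm(k-piv))
a=np.radians(np.linspace(np.degrees(a0),174.4,11));p=piv+.055*np.c_[np.cos(a),np.sin(a)];p=np.vstack([k,p[1:]])
d=np.diff(p,axis=0)*1000;print(np.round(np.c_[d,np.zeros(len(d))]@R,1))
E
```

```text
4.25 [0.4895 0.2757 0.083 ] 0.013978003773246444 39.60704393684864 [-29.10897685  62.91132846  25.04343399]
120.39756925153468 0.053934170074489585
[[-5.2  0.4 -0. ]
 [-4.8  1.9 -0.1]
 [-4.6  2.3 -0.1]
 [-4.4  2.7 -0.1]
 [-4.1  3.2 -0.1]
 [-3.8  3.5 -0.1]
 [-3.5  3.9 -0.1]
 [-3.1  4.2 -0.1]
 [-2.7  4.4 -0.1]
 [-2.2  4.7 -0.1]]
```

```bash
python3 - <<'E'
from h import *
im=get_image("wrist");a=im["frame"];t=get_image("top")["frame"][180:300,150:310]
o=np.zeros((480,800,3),np.uint8);o[:,:640]=a;o[:120,640:]=t
t=get_image("side")["frame"][270:370,220:340];t=cv2.resize(t,(160,133));o[150:283,640:]=t
cv2.imwrite("pics/w3.png",o[:,:,::-1])
E
```

```text
(no output)
```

View pics/w3.png

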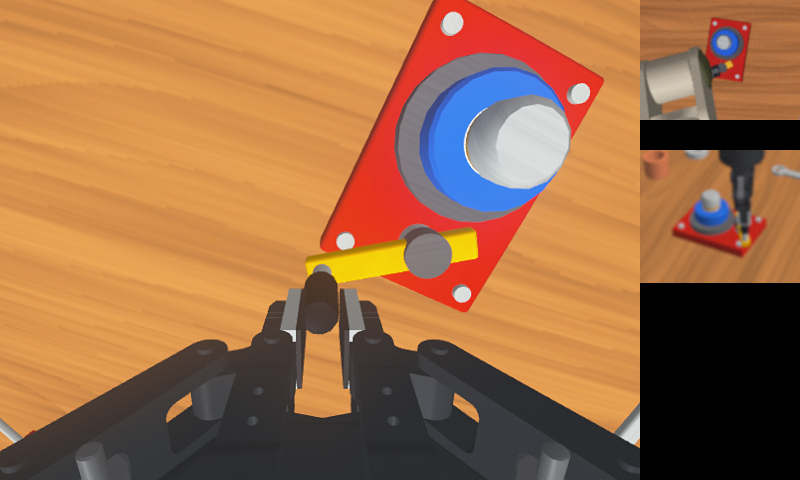

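The knob is between the pads, but the bar's radial direction is nearly along the closing axis and the side force is high. I'll open a little and look at the free pose.

Call:
apply_moves --pt "0 0 0 0 0 0 0.6" --pt "0 0 0 0 0 0 0.6" --pt "0 0 0 0 0 0 0.6"

```text
time_s: 4.78
position: [0.4947, 0.2637, 0.0798]
tool_rot: [[0.955, 0.295, 0.001], [0.295, -0.955, -0.0], [0.001, 0.0, -1.0]]
ft_force: [-0.1, 0.1, 0.1]
grip_width: 0.0512
gripper_force: 0.0
```

```bash
python3 - <<'E'
from h import *
s=telemetry.observe();print(s["time_s"],np.round(s["position"],4),np.round(s["tool_rot"],3),s["ft_force"],s["grip_width"])
im=get_image("wrist")
uv=mask(im,(0,0,0),(180,150,110),(250,230,400,345));P=cloud(im,uv,s);k=(P[:,2]>.088)&(P[:,2]<.098);q=P[k]
print(len(q),q.min(0),q.max(0),cv2.minEnclosingCircle(q[:,:2].astype(np.float32)))
uv=mask(im,(0,0,40),(180,60,200),(395,220,460,285));P=cloud(im,uv,s);k=(P[:,2]>.04)&(P[:,2]<.09);q=P[k];print("pivot",np.percentile(q[:,2],[5,50,95]),cv2.minEnclosingCircle(q[:,:2].astype(np.float32)))
save(im,"w4.png")
E
```

```text
4.775 [0.4947 0.2637 0.0798] [[ 0.955  0.295  0.001]
 [ 0.295 -0.955 -0.   ]
 [ 0.001  0.    -1.   ]] [-0.08243804  0.08343351  0.1028503 ] 0.05123264645661583
1837 [0.4777822  0.23688935 0.08800886] [0.51424201 0.29331587 0.09798873] ((0.4974265992641449, 0.2646845877170563), 0.0286859218031168)
pivot [0.04529009 0.04668993 0.04768067] ((0.5174382925033569, 0.22908428311347961), 0.012302448973059654)
```

Call:
apply_moves --pt "0 -14 0 0 0 0 0.6" --pt "0 0 13 0 0 0 0.6" --pt "0 0 0 0 0 10 0.6" --pt "0 0 0 0 0 10 0.6" --pt "0 0 0 0 0 10 0.6" --pt "0 0 0 0 0 10 0.6" --pt "0 0 0 0 0 10 0.6" --pt "0 0 0 0 0 0 0.1" --pt "0 0 0 0 0 0 0.1" --pt "0 0 0 0 0 0 0.1" --pt "0 0 0 0 0 0 0.1" --grip_force 40

```text
time_s: 6.2
position: [0.4902, 0.2773, 0.0662]
tool_rot: [[0.841, -0.541, -0.0], [-0.541, -0.841, 0.0], [-0.0, 0.0, -1.0]]
ft_force: [0.3, 1.2, -3.9]
grip_width: 0.0145
gripper_force: 39.0
```

```bash
cat > arc.py <<'E'
import numpy as np
from rig import telemetry
s=telemetry.observe();R=np.array(s["tool_rot"]);print(s["time_s"],np.round(s["position"],4),np.round(R,3),s["grip_width"],s["ft_force"],np.round(s["q"],1))
piv=np.array([.5170,.2292]);k=np.array(s["position"][:2]);
a0=np.arctan2(*(k-piv)[::-1]);r=np.linalg.norm(k-piv);print(np.degrees(a0),r)
a=np.radians(np.linspace(np.degrees(a0),174.4,11));p=piv+r*np.c_[np.cos(a),np.sin(a)]
d=np.diff(p,axis=0)*1000;print(np.round(np.c_[d,np.zeros(len(d))]@R,1))
E
python3 arc.py
```

```text
6.2 [0.4902 0.2773 0.0662] [[ 0.841 -0.541 -0.   ]
 [-0.541 -0.841  0.   ]
 [-0.     0.    -1.   ]] 0.014450453579075867 [ 0.25069568  1.22847505 -3.8960281 ] [ 17.4  32.9  85.6   0.   61.6 140.2]
119.08490751788835 0.05504635336947691
[[-2.3  4.8  0. ]
 [-1.8  5.   0. ]
 [-1.3  5.1  0. ]
 [-0.8  5.2  0. ]
 [-0.3  5.3  0. ]
 [ 0.2  5.3  0. ]
 [ 0.7  5.3  0. ]
 [ 1.2  5.2  0. ]
 [ 1.7  5.   0. ]
 [ 2.2  4.8  0. ]]
```

Clean grip, low force. Swing the clamp along the arc.

Call:
apply_moves --pt "-2.3 4.8 0 0 0 0 0.1" --pt "-1.8 5 0 0 0 0 0.1" --pt "-1.3 5.1 0 0 0 0 0.1" --pt "-0.8 5.2 0 0 0 0 0.1" --pt "-0.3 5.3 0 0 0 0 0.1" --pt "0.2 5.3 0 0 0 0 0.1" --pt "0.7 5.3 0 0 0 0 0.1" --pt "1.2 5.2 0 0 0 0 0.1" --pt "1.7 5 0 0 0 0 0.1" --pt "2.2 4.8 0 0 0 0 0.1" --pt "0 0 0 0 0 0 0.1" --pt "0 0 0 0 0 0 0.1"

```text
time_s: 7.7
position: [0.4615, 0.236, 0.0664]
tool_rot: [[0.841, -0.541, -0.001], [-0.541, -0.841, 0.003], [-0.002, -0.002, -1.0]]
ft_force: [-2.1, 10.8, -2.8]
grip_width: 0.0145
gripper_force: 40.2
```

```bash
python3 arc.py
```

```text
7.7 [0.4615 0.236  0.0664] [[ 0.841 -0.541 -0.001]
 [-0.541 -0.841  0.003]
 [-0.002 -0.002 -1.   ]] 0.014499643041671227 [-2.08873738 10.75195985 -2.79284546] [ 13.9  29.3  92.9   0.2  57.7 136.6]
173.02399947497372 0.05594899295463013
[[ 0.1  0.1 -0. ]
 [ 0.1  0.1 -0. ]
 [ 0.1  0.1 -0. ]
 [ 0.1  0.1 -0. ]
 [ 0.1  0.1 -0. ]
 [ 0.1  0.1 -0. ]
 [ 0.1  0.1 -0. ]
 [ 0.1  0.1 -0. ]
 [ 0.1  0.1 -0. ]
 [ 0.1  0.1 -0. ]]
```

Call:
apply_moves --pt "0.7 1.5 0 0 0 0 0.1" --pt "0 0 0 0 0 0 0.1" --pt "0 0 0 0 0 0 0.1"

```text
time_s: 8.07
position: [0.4615, 0.2359, 0.0664]
tool_rot: [[0.841, -0.542, -0.0], [-0.542, -0.841, 0.005], [-0.003, -0.005, -1.0]]
ft_force: [-1.6, 20.9, -5.1]
grip_width: 0.0147
gripper_force: 40.1
```

At the stop (force doubled, no motion). Release, rise, turn back.

Call:
apply_moves --pt "0 0 0 0 0 0 0.6" --pt "0 0 0 0 0 0 0.6" --pt "0 0 -45 0 0 0 0.6" --pt "0 0 -45 0 0 0 1" --pt "0 0 -50 0 0 -9 1" --pt "0 0 -50 0 0 -9 1" --pt "0 0 -50 0 0 -9 1" --pt "0 0 -25 0 0 -9 1" --pt "0 0 0 0 0 -9 1" --pt "0 0 0 0 0 -8 1" --pt "0 0 0 0 0 0 1"

```text
time_s: 9.45
position: [0.462, 0.2327, 0.3315]
tool_rot: [[0.939, 0.343, 0.0], [0.343, -0.939, -0.0], [-0.0, 0.0, -1.0]]
ft_force: [0.0, -0.3, 0.2]
grip_width: 0.0851
gripper_force: 0.0
```

```bash
python3 - <<'E'
from h import *
s=telemetry.observe();im=get_image("wrist");save(im,"w5.png");R=np.array(s["tool_rot"]);p=np.array(s["position"])
print(s["time_s"],p.round(4),R.round(3))
uv=mask(im,(18,120,80),(35,255,255));P=cloud(im,uv,s);k=(P[:,2]>.03)&(P[:,2]<.07)&(P[:,0]<.6)&(P[:,1]>.15);q=P[k]
c,w,a=cv2.minAreaRect(q[:,:2].astype(np.float32));print("bar",len(q),c,w,a)
for off in ([.585,-.24,.30],):
    print((R.T@(np.array(off)-p)*1000).round(1))
E
```

```text
9.45 [0.462  0.2327 0.3315] [[ 0.939  0.343  0.   ]
 [ 0.343 -0.939 -0.   ]
 [-0.     0.    -1.   ]]
bar 716 (0.4999861419200897, 0.23093268275260925) (0.016210054978728294, 0.08898528665304184) 82.3769760131836
[-46.8 486.1  31.7]
```

The bar lies at 172.4°, matching the fixture axis: home. Go above the pliers.

Call:
apply_moves --pt "-4.7 48.6 0 0 0 0 1" --pt "-4.7 48.6 0 0 0 0 1" --pt "-4.7 48.6 0 0 0 0 1" --pt "-4.7 48.6 0 0 0 0 1" --pt "-4.7 48.6 0 0 0 0 1" --pt "-4.7 48.6 0 0 0 0 1" --pt "-4.7 48.6 0 0 0 0 1" --pt "-4.7 48.6 0 0 0 0 1" --pt "-4.7 48.6 0 0 0 0 1" --pt "-4.7 48.6 0 0 0 0 1" --pt "0 0 31.5 0 0 0 1" --pt "0 0 0 0 0 0 1"

```text
time_s: 11.0
position: [0.5849, -0.2395, 0.2977]
tool_rot: [[0.94, 0.342, -0.005], [0.342, -0.94, 0.003], [-0.003, -0.004, -1.0]]
ft_force: [0.0, -0.9, 0.7]
grip_width: 0.0856
gripper_force: 0.0
```

```bash
cat > pl.py <<'E'
from h import *
import sys
def pliers(im,s,z0=.185,box=None):
    uv=mask(im,(0,180,60),(5,255,255),box);P=cloud(im,uv,s);p=np.array(s["position"])
    P=P[(np.hypot(*(P[:,:2]-p[:2]).T)<.08)&(P[:,2]>p[2]-.18)]
    zt=np.percentile(P[:,2],98);q=P[P[:,2]>zt-.003]
    R=np.array(s["tool_rot"]);y=(q[:,:2]-q[:,:2].mean(0))@R[:2,1]
    a,b=[np.array(cv2.minAreaRect(q[k][:,:2].astype(np.float32))[0]) for k in(y<0,y>0)]
    d=a-b;print("ztop",zt,"tops",a,b,"sep",np.linalg.norm(d),"mid",(a+b)/2,"yaw",np.degrees(np.arctan2(d[1],d[0]))-90,(y<0).sum(),(y>0).sum())
    return (a+b)/2
E
python3 - <<'E'
from pl import *
s=telemetry.observe();im=get_image("wrist");save(im,"w6.png");R=np.array(s["tool_rot"]);p=np.array(s["position"])
print(s["time_s"],p.round(4),R.round(3))
m=pliers(im,s);print((R.T@(np.array([*m,.13])-p)*1000).round(1))
uv=mask(im,(8,150,150),(18,255,255));P=cloud(im,uv,s);k=(P[:,2]>.015)&(P[:,2]<.03);q=P[k]
print("ring",len(q),np.median(q[:,2]),fitcircle(q),cv2.minAreaRect(q[:,:2].astype(np.float32)))
E
```

```text
11.0 [ 0.5849 -0.2395  0.2977] [[ 0.94   0.342 -0.005]
 [ 0.342 -0.94   0.003]
 [-0.003 -0.004 -1.   ]]
ztop 0.18849318180446722 tops [ 0.57541424 -0.21431921] [ 0.60365313 -0.28268299] sep 0.07396648035805947 mid [ 0.58953369 -0.2485011 ] yaw 22.443958207965267 254 256
[  1.9  10.8 167.6]
ring 457 0.022537008365428268 (array([ 0.61829404, -0.22846947]), np.float64(0.02305165962131615)) ((0.6577666401863098, -0.21378496289253235), (0.1612420380115509, 0.04147749021649361), 17.16461181640625)
```

View pics/w6.png

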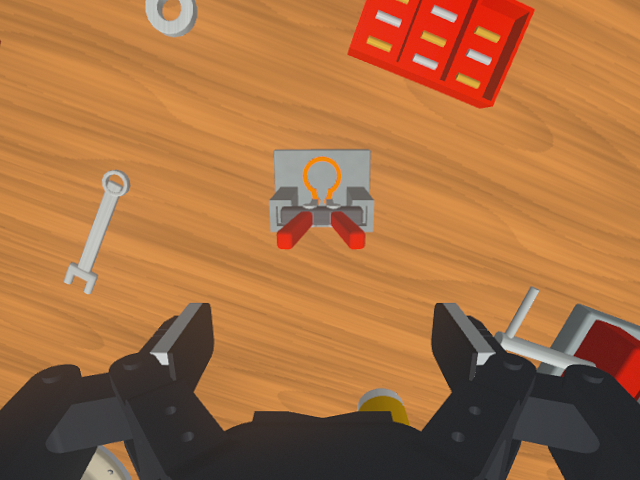

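Wrist view: pliers symmetric about column 321 (handle tops (290,240), (352,240)), ring at (321,178). The red vise at the right polluted one mask; restrict the box.

```bash
python3 - <<'E'
from pl import *
s=telemetry.observe();im=get_image("wrist");R=np.array(s["tool_rot"]);p=np.array(s["position"])
m=pliers(im,s,box=(265,195,380,255));print(p,(R.T@(np.array([*m,.13])-p)*1000).round(1))
uv=mask(im,(8,150,150),(18,255,255),(290,145,350,205));P=cloud(im,uv,s);k=(P[:,2]>.015)&(P[:,2]<.03);q=P[k]
f=R[:2,:2].T@np.array([1,1]);t=(q[:,:2]-p[:2])@R[:2,:2];print("ring tool xy",len(q),t.min(0),t.max(0),fitcircle(t[t[:,0]>.02]))
E
```

```text
ztop 0.1884289902925598 tops [ 0.57528526 -0.21414982] [ 0.59268302 -0.26178029] sep 0.05070842287580527 mid [ 0.58398414 -0.23796505] yaw 20.065496651924533 247 243
[ 0.58533064 -0.23925455  0.29973057] [ -0.6  -1.4 169.7]
ring tool xy 461 [-0.00456998 -0.0228626 ] [0.04719053 0.01971452] (array([ 0.02711831, -0.00141854]), np.float64(0.018911682364883428))
```

Call:
apply_moves --pt "-0.6 -1.4 40 0 0 0 1" --pt "0 0 40 0 0 0 1" --pt "0 0 40 0 0 0 1" --pt "0 0 30 0 0 0 1" --pt "0 0 17 0 0 0 1" --pt "0 0 0 0 0 0 1" --pt "0 0 0 0 0 0 0.1" --pt "0 0 0 0 0 0 0.1" --pt "0 0 0 0 0 0 0.1" --pt "0 0 0 0 0 0 0.1" --pt "0 0 0 0 0 0 0.1" --pt "0 0 0 0 0 0 0.1" --grip_force 60

```text
time_s: 12.6
position: [0.5856, -0.2379, 0.1367]
tool_rot: [[0.938, 0.345, 0.005], [0.345, -0.938, -0.002], [0.004, 0.003, -1.0]]
ft_force: [-1.1, 5.3, 15.0]
grip_width: 0.0313
gripper_force: 60.0
```

Call:
apply_moves --pt "0 0 -10 0 0 0 0.1" --pt "0 0 -15 0 0 0 0.1" --pt "0 0 -20 0 0 0 0.1" --pt "0 0 -30 0 0 0 0.1" --pt "0 0 -40 0 0 0 0.1" --pt "0 0 -30 0 0 0 0.1" --pt "0 0 0 0 0 0 0.1" --pt "0 0 0 0 0 0 0.1"

```text
time_s: 13.6
position: [0.5841, -0.2381, 0.2765]
tool_rot: [[0.939, 0.345, -0.002], [0.345, -0.939, 0.001], [-0.002, -0.002, -1.0]]
ft_force: [0.3, 0.4, -4.3]
grip_width: 0.0317
gripper_force: 60.2
```

```bash
cat > ring.py <<'E'
from pl import *
s=telemetry.observe();im=get_image("wrist");R=np.array(s["tool_rot"]);p=np.array(s["position"])
print(s["time_s"],p.round(4),R.round(4).tolist(),s["ft_force"].round(1) if hasattr(s["ft_force"],"round") else s["ft_force"],s["grip_width"])
uv=mask(im,(8,150,150),(18,255,255));T=(cloud(im,uv,s)-p)@R
k=(abs(T[:,1])<.06)&(T[:,0]>-.03)&(T[:,0]<.09)&(T[:,2]>.06)&(T[:,2]<.16);q=T[k]
A=np.c_[q[:,:2],np.ones(len(q))];n=np.linalg.lstsq(A,q[:,2],rcond=None)[0]
print("ring tool",len(q),q.min(0),q.max(0),"z med",np.median(q[:,2]),"slope deg",np.degrees(n[:2]))
c,r=fitcircle(q[q[:,0]>.012]);print("circle",c,r)
uvp=uv[k];print("px",uvp.min(0),uvp.max(0))
E
python3 ring.py; python3 -c "
from h import *
im=get_image('wrist');save(im,'w7.png')"
```

```text
13.6 [ 0.5841 -0.2381  0.2765] [[0.9387, 0.3448, -0.0022], [0.3448, -0.9387, 0.0014], [-0.0016, -0.0021, -1.0]] [ 0.3  0.4 -4.3] 0.031738526555548784
ring tool 1338 [-0.00644427 -0.02817847  0.10038134] [0.04710666 0.02793091 0.1185878 ] z med 0.11418615373521664 slope deg [ 0.4905399  -0.20853416]
circle [ 0.02126821 -0.00016826] 0.023989548379916945
px [283 172] [361 247]
```

View pics/w7.png

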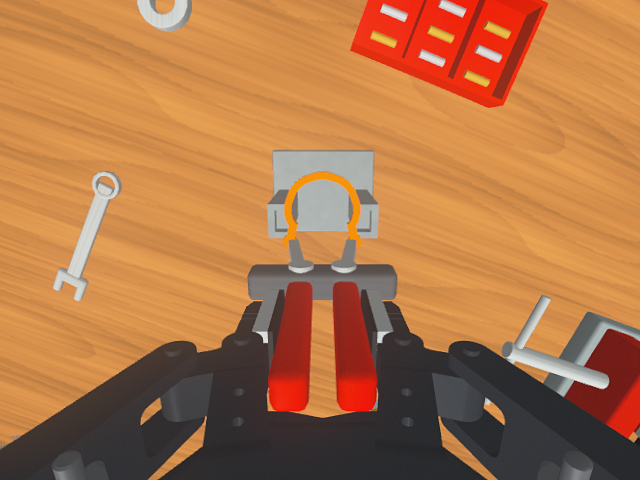

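Pliers gripped and ring fully spread (ring at (322,208), handles parallel). Carry it over the axle.

Call:
apply_moves --pt "6 -20 0 0 0 0 0.1" --pt "12 -40 0 0 0 0 0.1" --pt "12 -40 0 0 0 0 0.1" --pt "12 -40 0 0 0 0 0.1" --pt "12 -40 0 0 0 0 0.1" --pt "12 -40 0 0 0 0 0.1" --pt "12 -40 0 0 0 0 0.1" --pt "12 -40 0 0 0 0 0.1" --pt "12 -40 0 0 0 0 0.1" --pt "12 -40 0 0 0 0 0.1" --pt "12 -33 0 0 0 0 0.1" --pt "15 -20 0 0 0 0 0.1"

```text
time_s: 15.2
position: [0.5662, 0.2193, 0.2777]
tool_rot: [[0.938, 0.347, -0.001], [0.347, -0.938, 0.0], [-0.001, -0.001, -1.0]]
ft_force: [1.0, -1.0, -3.6]
grip_width: 0.0319
gripper_force: 60.3
```

Call:
apply_moves --pt "0 0 0 0 0 0 0.1" --pt "0 0 0 0 0 0 0.1" --pt "0 0 0 0 0 0 0.1"

```text
time_s: 15.58
position: [0.5673, 0.2162, 0.278]
tool_rot: [[0.939, 0.344, -0.0], [0.344, -0.939, -0.0], [-0.0, 0.0, -1.0]]
ft_force: [-0.2, 1.0, -3.9]
grip_width: 0.0317
gripper_force: 60.3
```

```bash
cat > fit.py <<'E'
from h import *
s=telemetry.observe();im=get_image("wrist");R=np.array(s["tool_rot"]);p=np.array(s["position"])
print(s["time_s"],p.round(4),R.round(4).tolist(),np.round(s["ft_force"],1),s["grip_width"])
uv=mask(im,(8,150,120),(18,255,255));P=cloud(im,uv,s);T=(P-p)@R
k=(abs(T[:,1])<.06)&(T[:,0]>-.01)&(T[:,0]<.09)&(T[:,2]>.108)&(T[:,2]<.122);uv=uv[k];zr=np.median(P[k][:,2])
m=np.zeros((480,640),np.uint8);m[uv[:,1],uv[:,0]]=255
c=max(cv2.findContours(m,cv2.RETR_EXTERNAL,cv2.CHAIN_APPROX_NONE)[0],key=len).reshape(-1,2)
Q=(plane(im,c,zr,s)-p)@R;hull=cv2.convexHull(Q[:,:2].astype(np.float32)).reshape(-1,2)
Q=hull[hull[:,0]>Q[:,0].max()-.03];rc,rr=fitcircle(Q);print("ring top z",zr,"tool xy",rc.round(4),"R",rr.round(4),len(Q))
q=T[k];n=np.linalg.lstsq(np.c_[q[:,:2],np.ones(len(q))],q[:,2],rcond=None)[0];print("slope deg",np.degrees(n[:2]))
uv=mask(im,(0,0,60),(180,70,255));P=cloud(im,uv,s);k=(P[:,2]>.080)&(P[:,2]<.088)&(np.hypot(P[:,0]-.578,P[:,1]-.221)<.03)
q=(P[k]-p)@R
if k.sum()>20: sc,sr=cv2.minEnclosingCircle(q[:,:2].astype(np.float32));print("shaft",k.sum(),np.round(sc,4),sr,"z",np.median(P[k][:,2]),"shift mm",((np.array(sc)-rc)*1000).round(1))
print("axle by map",((np.array([.5783,.221,0])-p)@R)[:2], "shift", (((np.array([.5783,.221,0])-p)@R)[:2]-rc)*1000)
E
python3 fit.py; python3 -c "
from h import *
im=get_image('wrist');save(im,'w8.png')"
```

```text
15.575 [0.5673 0.2162 0.278 ] [[0.9389, 0.3441, -0.0002], [0.3441, -0.9389, -0.0001], [-0.0003, 0.0001, -1.0]] [-0.2  1.  -3.9] 0.031659587560476335
ring top z 0.1637891635128748 tool xy [ 0.0206 -0.0001] R 0.0267 20
slope deg [-0.040609    0.01417746]
shaft 1002 [ 0.0128 -0.0005] 0.017269661650061607 z 0.08326719111663533 shift mm [-7.8 -0.5]
axle by map [ 0.01202646 -0.00077185] shift [-8.53404005 -0.70718711]
```

View pics/w8.png

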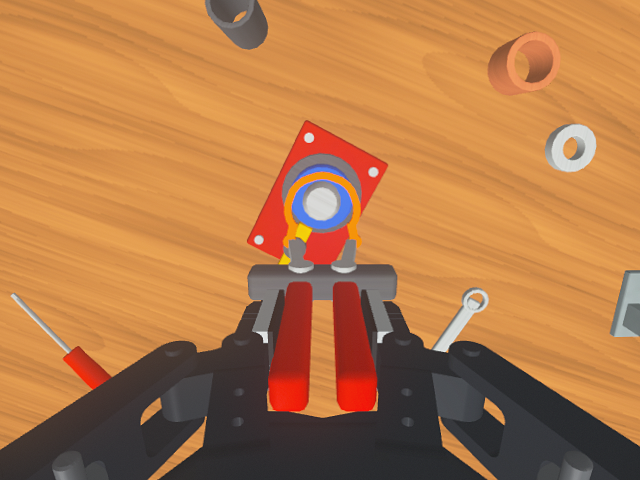

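View: ring at about (322,205) around the shaft top (322,203) in projection; the ring needs to go about 9 mm toward -x tool. Shift, lower to just above the shaft, re-measure.

Call:
apply_moves --pt "-9.3 -0.5 0 0 0 0 0.1" --pt "0 0 25 0 0 0 0.1" --pt "0 0 25 0 0 0 0.1" --pt "0 0 10 0 0 0 0.1" --pt "0 0 0 0 0 0 0.1" --pt "0 0 0 0 0 0 0.1"

```text
time_s: 16.42
position: [0.559, 0.214, 0.2191]
tool_rot: [[0.939, 0.345, 0.002], [0.345, -0.939, 0.0], [0.002, 0.0, -1.0]]
ft_force: [0.8, 0.7, -3.2]
grip_width: 0.0319
gripper_force: 60.3
```

```bash
cat >> fit.py <<'E'
# fixed-radius outer fit, inner edge in image vs shaft edge
from scipy.optimize import least_squares
f=least_squares(lambda c:np.hypot(*(Q-c).T)-.0255,rc).x;print("fixed R",f.round(4),"shift same-cam",((np.array(sc)-f)*1000).round(1),"map",((((np.array([.5783,.221,0])-p)@R)[:2]-f)*1000).round(1))
uvb=mask(im,(100,120,40),(125,255,255));Pb=cloud(im,uvb,s);k=(abs(Pb[:,2]-.055)<.004)&(np.hypot(Pb[:,0]-.578,Pb[:,1]-.221)<.04)
b=((Pb[k]-p)@R)[:,:2].astype(np.float32)
if k.sum()>20: print("blue",cv2.minEnclosingCircle(b))
E
python3 fit.py; python3 -c "
from h import *
im=get_image('wrist');a=cv2.resize(im['frame'][140:280,240:420],None,fx=4,fy=4);cv2.imwrite('pics/w9.png',a[:,:,::-1])"
```

```text
16.425 [0.559  0.214  0.2191] [[0.9387, 0.3448, 0.0019], [0.3448, -0.9387, 0.0003], [0.0019, 0.0003, -1.0]] [ 0.8  0.7 -3.2] 0.031914183481712904
ring top z 0.10494702391681288 tool xy [ 0.0209 -0.0002] R 0.0263 22
slope deg [0.11430122 0.06433754]
shaft 1467 [0.0212 0.    ] 0.017418010160326958 z 0.08329671430573199 shift mm [0.3 0.2]
axle by map [2.00566279e-02 4.04598624e-05] shift [-0.81660471  0.22921397]
fixed R [ 0.022  -0.0002] shift same-cam [-0.8  0.2] map [-1.9  0.3]
blue ((0.02061748504638672, 0.00010711653885664418), 0.03189002349972725)
```

View pics/w9.png

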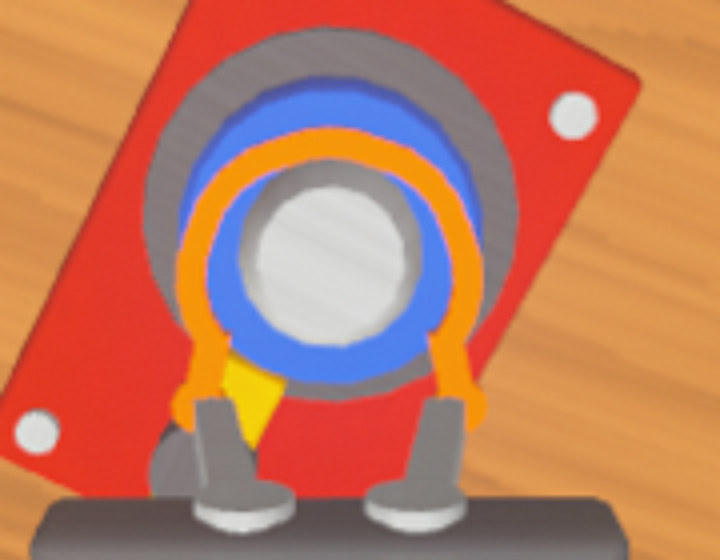

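Ring (centre about (330,255) in the crop) is close to concentric with the shaft (330,265). Shift about 1 mm back and enter slowly.

Call:
apply_moves --pt "-1 0.2 0 0 0 0 0.1" --pt "0 0 8 0 0 0 0.1" --pt "0 0 8 0 0 0 0.1" --pt "0 0 4 0 0 0 0.1" --pt "0 0 4 0 0 0 0.1" --pt "0 0 0 0 0 0 0.1" --pt "0 0 0 0 0 0 0.1"

```text
time_s: 17.4
position: [0.5579, 0.2136, 0.1942]
tool_rot: [[0.939, 0.345, 0.0], [0.345, -0.939, 0.0], [0.0, 0.0, -1.0]]
ft_force: [0.2, 0.7, -3.9]
grip_width: 0.0313
gripper_force: 60.3
```

```bash
python3 fit.py; python3 - <<'E'
from h import *
s=telemetry.observe();print(np.round(s["wrist_torque"],2));im=get_image("wrist");R=np.array(s["tool_rot"]);p=np.array(s["position"])
# inner edge of ring
uv=mask(im,(8,150,120),(18,255,255));T=(cloud(im,uv,s)-p)@R;k=(abs(T[:,2]-.1142)<.004);uv=uv[k]
Q=(plane(im,uv,np.median(cloud(im,uv,s)[:,2]),s)-p)@R
th=np.arctan2(Q[:,1],Q[:,0]-.021);r=np.hypot(Q[:,0]-.021,Q[:,1])
for d in range(-120,121,20):
    b=abs(np.degrees(th)-d)<5
    if b.any(): print(d,r[b].min().round(4),r[b].max().round(4))
E
```

```text
17.4 [0.5579 0.2136 0.1942] [[0.9386, 0.3449, 0.0004], [0.3449, -0.9386, 0.0001], [0.0004, 0.0001, -1.0]] [ 0.2  0.7 -3.9] 0.03128703128550388
ring top z 0.07999027693330044 tool xy [ 0.0212 -0.0002] R 0.0261 21
slope deg [ 0.11491485 -0.02949319]
shaft 1760 [0.02   0.0044] 0.02260306105017662 z 0.08334474517158541 shift mm [-1.2  4.7]
axle by map [2.16437856e-02 4.88436240e-05] shift [0.43927724 0.28379847]
fixed R [ 0.022  -0.0002] shift same-cam [-2.   4.7] map [-0.3  0.3]
blue ((0.022157687693834305, 0.0001787058135960251), 0.03189539164304733)
[0.01 0.06 0.01]
-120 0.0209 0.0303
-100 0.0221 0.0265
-80 0.0222 0.0264
-60 0.0224 0.0265
-40 0.0221 0.0266
-20 0.0215 0.0261
0 0.0219 0.0261
20 0.0214 0.0258
40 0.0219 0.0263
60 0.0218 0.0259
80 0.0217 0.026
100 0.0215 0.0261
120 0.02 0.0301
```

No contact, ring concentric to about 0.3 mm. Slide to the groove.

Call:
apply_moves --pt "0 0.2 4 0 0 0 0.1" --pt "0 0 4 0 0 0 0.1" --pt "0 0 4 0 0 0 0.1" --pt "0 0 3 0 0 0 0.1" --pt "0 0 3 0 0 0 0.1" --pt "0 0 0 0 0 0 0.1" --pt "0 0 0 0 0 0 0.1"

```text
time_s: 18.38
position: [0.5579, 0.2134, 0.1761]
tool_rot: [[0.939, 0.345, 0.0], [0.345, -0.939, 0.0], [0.0, 0.0, -1.0]]
ft_force: [-0.2, 0.2, -3.5]
grip_width: 0.0312
gripper_force: 60.3
```

```bash
python3 fit.py; python3 -c "
from h import *
im=get_image('wrist');a=cv2.resize(im['frame'][140:280,240:420],None,fx=4,fy=4)
b=get_image('side')['frame'][230:370,200:360];o=np.hstack([cv2.resize(a,(440,342)),cv2.resize(b,(360,342))]);cv2.imwrite('pics/w10.png',o[:,:,::-1])"
```

```text
18.375 [0.5579 0.2134 0.1761] [[0.9386, 0.345, 0.0003], [0.345, -0.9386, 0.0], [0.0003, 0.0001, -1.0]] [-0.2  0.2 -3.5] 0.031207699279736417
ring top z 0.06190533773821505 tool xy [ 0.0212 -0.0002] R 0.0261 21
slope deg [0.0615267  0.03899207]
shaft 2062 [ 0.0141 -0.0001] 0.02532447874546051 z 0.08341200662139302 shift mm [-7.1  0.1]
axle by map [ 0.02171259 -0.0001616 ] shift [0.51364973 0.06890198]
fixed R [ 0.022  -0.0002] shift same-cam [-7.8  0.1] map [-0.3  0.1]
blue ((0.02226671203970909, -0.00039985839975997806), 0.03199223056435585)
```

View pics/w10.png

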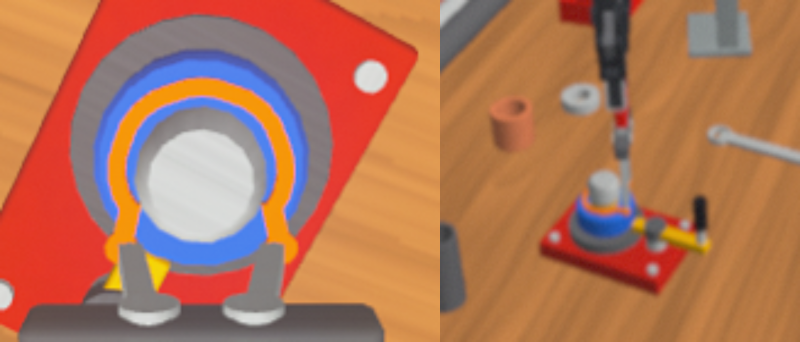

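The ring (left half, around the shaft at (200,165)) is in the groove, spread and centred, with no contact force; the side view shows the clamp home.

```bash
python3 -c "
from rig import env
print(env.close_job())"
```

```text
the job is handed in; nothing more can be done
None
```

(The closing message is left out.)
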